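# Set the sleeve-nest slide on its dial and pack it solid against its end stop

## Task

Set the sleeve-nest slide for the next batch: turn its knob until the pointer stands at the marker clip on the dial's rim, then pack the gap between the carriage and the taper stop so that the setting cannot creep. From the right-hand end of the guide bar move the thick spacer, the thin spacer or both over the bar into the gap, as many as leave room for the taper wedge, then slip the wedge in beside the stop and press it down firmly until the whole stack is tight, without forcing the pointer off the marker. Finish holding: the fingers stay pressing on the wedge and do not let go, a spacer that is not needed stays on the bar's end, and the marker clip and the other things on the bench stay where they are.

Things in the scene. Friction and masses are not known exactly. Their poses are not given: they have to be found in the camera images.
- nest_slide: Fixed slide unit, 304 x 70 mm. Origin: on the table under the middle of the bar; x away from the robot, y left along the bar, z up. From left to right: bracket, carriage (with a sleeve in a V block, top 115), gap, taper stop, bar end where spacers and wedge are parked, bracket. Guide bar 12 wide, 20 deep, top 62 above the table. Dial in front of the carriage at x -63, y +66.
- bar_middle (a point): Middle of the guide bar's top face, 62 mm above the slide's origin; axes as the slide's.
- dial_knob (a joint): Angle of the knob (rad), clockwise from above positive, range -0.4 to 1.7. It drives the carriage by pinion and rack: 18 mm per rad towards the stop (-y), so the gap shrinks. Stays where it is left (about 0.4 N m to turn); over about 22 N along the bar on the carriage drives it back.
- knob_grip (a point): On the knob's vertical axis, 69 mm above the table, middle of its black upright wing: 44 long, 12 thick, 28 high (top 81, lower edge 53 above the table). Site x runs along the wing, away from the pointer end; grip across the 12 mm.
- knob_pointer (a point): Tip of the white pointer line on the knob's skirt, 22 mm from the axis. Its x axis points from pointer to knob axis.
- set_marker (a joint): Angle of the marker clip, same zero and sense as the knob: the pointer stands at the marker when the two values are equal. Clamped stiffly, not to be moved.
- marker_tip (a point): Tip of the small brass marker clip on the dial's rim, 24 mm from the knob axis, clip top 48 above the table. Its x axis points to the knob axis.
- carriage: The sliding carriage. Origin: middle of its upright steel face plate (towards the gap), level with the bar's top. Face plate 50 wide, from 44 below to 14 mm above the bar's top.
- carriage_face (a point): The same point on the carriage's face; the gap at bar-top height is its distance along the bar to stop_face (19 to 36 mm once the dial is set).
- taper_stop: The fixed taper stop, 50 wide, origin at the slide's origin. Its land leans away from the gap at the top: 0.25 mm per mm of height, from 12 below to 14 above the bar's top; relieved below that.
- stop_face (a point): On the taper stop's land at bar-top height, 20 mm right of bar_middle.
- thick_spacer: Steel horseshoe, 14 mm thick (its y), 46 wide (x), 16 mm slot open at the bottom, head 22 wide. Origin: middle of the slot roof, which rests on the bar. Legs reach 30 below it, shoulders 14 above, head 12 to 46 above (grip it along x, fingertips 20 or more above the origin to clear shoulders, carriage and stop). 0.16 kg.
- thin_spacer: The same, but 7 mm thick and its head 30 wide; 0.08 kg. If both are needed the thick one goes in first, against the carriage: next to its narrower head the fingers have room.
- taper_wedge: Steel horseshoe wedge, 46 wide, 16 slot, 0.12 kg. Origin: slot roof, under the middle of its head (38 wide, 14 thick, 12 to 46 above); legs reach 40 below. Plain face 10 on the +y side (to the spacers); taper face 6 on the -y side, 0.25 more per mm up: 16 thick at the roof, 6 at the toe. Lifted u above the bar it fills 16 - u/4 mm: right for 8 to 15 mm left over by the spacers.
- hammer: Ball-pein hammer, 253 long, lying. Bystander.
- tape_measure: Tape measure, 96 x 71 x 37. Bystander.
- pen: Marker pen, 133 long, lying. Bystander.
- oil_bottle: Small oil bottle, 45 wide, 140 high, standing. Bystander.
- sleeve_a: Loose steel sleeve, 22 dia., 46 high, standing behind the slide. Bystander.
- sleeve_t0: Loose steel sleeve, 22 dia., 46 high, standing behind the slide. Bystander.
- sleeve_t1: Loose steel sleeve, 22 dia., 46 high, standing behind the slide. Bystander.
Things that resemble listed ones, but are neither listed nor needed, are in the scene too. Leave any black look-alike of the thin_spacer alone.

How it is judged:
On the way, in this order (a step that is already met when the one before it is completed fails the run):
1. the knob's pointer stands at the marker clip (within 5 degrees) (angle between the x axis of knob_pointer and the x axis of marker_tip, either way round below 0.09 rad and velocity of joint dial_knob between -0.1 and 0.1 rad/s), for 0.3 s.
2. a spacer sits on the bar in the gap (((z of thick_spacer in the frame of bar_middle between -0.004 and 0.006 m and x of thick_spacer in the frame of bar_middle between -0.006 and 0.006 m and y of thick_spacer in the frame of bar_middle between -0.017 and 0.02 m) or (z of thin_spacer in the frame of bar_middle between -0.004 and 0.006 m and x of thin_spacer in the frame of bar_middle between -0.006 and 0.006 m and y of thin_spacer in the frame of bar_middle between -0.017 and 0.02 m))), for 0.2 s.
3. the wedge is tight between the stack and the taper stop (contact force between taper_wedge and taper_stop above 2 N and (contact force between taper_wedge and thick_spacer above 2 N or contact force between taper_wedge and thin_spacer above 2 N) and (contact force between carriage and thick_spacer above 2 N or contact force between carriage and thin_spacer above 2 N) and z of taper_wedge in the frame of bar_middle between 0.0005 and 0.038 m and y of taper_wedge in the frame of bar_middle between -0.03 and -0.006 m and angle between taper_wedge's own z axis and vertical below 0.15 rad), for 0.3 s.
At the end, for the whole second after the job is handed in: Pointer within 5 degrees of the marker; spacers in the gap or on the bar's end, seated on the bar; wedge, stack, carriage and taper stop pressed together with over 2 N, wedge upright and above the bar, at rest; fingers on the wedge with over 2 N (all of step 3 and angle between the x axis of knob_pointer and the x axis of marker_tip, either way round below 0.09 rad and ((z of thick_spacer in the frame of bar_middle between -0.004 and 0.006 m and x of thick_spacer in the frame of bar_middle between -0.006 and 0.006 m and y of thick_spacer in the frame of bar_middle between -0.017 and 0.02 m) or (z of thin_spacer in the frame of bar_middle between -0.004 and 0.006 m and x of thin_spacer in the frame of bar_middle between -0.006 and 0.006 m and y of thin_spacer in the frame of bar_middle between -0.017 and 0.02 m)) and ((z of thick_spacer in the frame of bar_middle between -0.004 and 0.006 m and x of thick_spacer in the frame of bar_middle between -0.006 and 0.006 m and y of thick_spacer in the frame of bar_middle between -0.017 and 0.02 m) or (z of thick_spacer in the frame of bar_middle between -0.004 and 0.006 m and x of thick_spacer in the frame of bar_middle between -0.006 and 0.006 m and y of thick_spacer in the frame of bar_middle below -0.046 m)) and ((z of thin_spacer in the frame of bar_middle between -0.004 and 0.006 m and x of thin_spacer in the frame of bar_middle between -0.006 and 0.006 m and y of thin_spacer in the frame of bar_middle between -0.017 and 0.02 m) or (z of thin_spacer in the frame of bar_middle between -0.004 and 0.006 m and x of thin_spacer in the frame of bar_middle between -0.006 and 0.006 m and y of thin_spacer in the frame of bar_middle below -0.046 m)) and contact force between the fingers and taper_wedge above 2 N and linear speed of taper_wedge below 0.01 m/s); the arm keeps its last pose, push and grip.
It fails at once if the marker clip is shifted (distance of marker_tip from where it was at the start of the episode above 0.003 m).
It fails at once if something else on the bench is moved more than 30 mm (distance of any of hammer, tape_measure, pen, sleeve_a, sleeve_t0, sleeve_t1, oil_bottle from where it was at the start of the episode above 0.03 m).
It fails at once if a spacer or the wedge is dropped off the bar (height (world z) of any of thick_spacer, thin_spacer, taper_wedge below 0.045 m).
It also fails if it takes over 67 s, if anything falls off the work surface, if the arm or the gripper's body presses on something with over 40 N, if the wrist force passes 120 N, or if a joint passes its speed limit or range.

## Robot

A 6-joint arm with a two-finger parallel gripper is mounted at the origin on a cart in front of the work surface, level with it; the furniture and walls round the work are solid. World frame = base frame: x ahead of the robot, y to its left, z up, the work surface at z = 0. Lengths are in m, angles in rad, forces in N, time in s.
With the tool pointing down it reaches from about 0.35 to 0.975 m from the base axis. Payload 4.9 kg.
Tool frame: the origin (TCP) lies midway between the tips of the shut fingers; the grasp point (between the pads) lies 19 mm behind it (r.grip_point_offset is the distance from the TCP to the grasp point, in m); z points along the fingers, y is the line along which they close (so a half turn about z gives the same grasp; the last joint's range is limited). The gripper opens to 85 mm and grips with 20 to 120 N. Pads are 22 mm wide; open, the fingers measure 114 mm over their backs; the gripper's body (76 mm by 85 mm) begins 54 mm behind the grasp point. The pads swing forward as they close: fully open they stand 13 mm farther back than shut.
Start: joints at [-1.453, 0.053, 1.613, -0, 1.476, -0.119], TCP at [0.147, -0.608, 0.198] pointing down, gripper open.
Joint ranges: [-3.01, 3.01], [-1.01, 2.22], [0.06, 2.58], [-1.02, 4.17], [0.09, 2.62], [-3.14, 3.14]. Speed limits (rad/s): [2.57, 2.57, 3.14, 3.14, 3.14, 3.14].

## Interface

Orientations are given as [roll, pitch, yaw] about the fixed x, y, z axes, in that order (R = Rz(yaw) Ry(pitch) Rx(roll)).
In Python, from workcell import r gives the robot as it stands. Calls block until the motion is done:
- r.movep(position, orientation): joint-space move of the TCP to a pose.
- r.move_straight(position, speed=0.15, rot=None, stop_force=None): straight line of the TCP; rot=None keeps the orientation; speed is the mean speed in m/s. With stop_force (N) it stops when the force on the tool has changed by that much, and returns True; else False.
- r.goto_joints(angles): joint-space move.
- r.grip(opening, effort=None): finger opening in m; effort is the grip in N (None keeps the last); returns when the fingers have stopped.
- r.sleep(seconds).
- r.solve_ik(position, orientation): joint angles nearest the present ones, or None.
- r.sense(): the state.
- r.snapshot(name): name is "scene" or "top" or "wrist"; returns a dict with "img" (480x640x3 uint8, blue, green, red), "camera_matrix" (3x3 intrinsics, pixels), "world_from_camera" (4x4, takes a point from camera to world coordinates). Camera axes: x right, y up, looking along -z (the intrinsics and any distortion apply to the point x, -y, -z); pixel columns grow to the right and rows downward; lengths in m; the calibration is good to about 2 mm. A picture is of the moment at which its call begins. There is no depth.
A pose or a line that the arm cannot do raises r.MotionError and nothing moves.
- r.job_done(): hands the job in; it is judged then, once.
The state is a dict: "time_s": time; "q": joint angles; "dq": joint speeds; "effort": joint torques, N m; "ee_pos": TCP position; "ee_rot": TCP orientation; "ft_force": force on the tool from outside, world axes, zero at the start; "torque": the same for the moment, N m; "width": finger opening in m; "grasp_force": force on a finger pad.
Only numpy, scipy, OpenCV 4.12 (cv2) and the standard library are available. Lean on these libraries where they do the work, as an engineer would, in place of code of your own. Each camera call takes 0.05 s, during which the arm holds its last target. There are 200 camera calls.

## Working session

There is one attempt and no reset: what is moved stays moved. The work goes in short steps, each a Python script; the robot and the scene stay as the last script left them, time stands still between calls to the robot, and variables do not carry over. Pictures are saved under pics/ and viewed, at most 10 in all, crops included, and the job is handed in when it is done.

```bash
mkdir -p pics; ls; cat > h.py <<'E'
import numpy as np, cv2
from workcell import r
def snap(n,f):
    s=r.snapshot(n); cv2.imwrite(f'pics/{f}.png',s['img']); np.savez(f'pics/{f}.npz',K=s['camera_matrix'],T=s['world_from_camera']); return s
def load(f):
    d=np.load(f'pics/{f}.npz'); return cv2.imread(f'pics/{f}.png'),d['K'],d['T']
def ray(f,u,v):
    _,K,T=load(f); d=np.linalg.inv(K)@[u,v,1]; d=T[:3,:3]@[d[0],-d[1],-d[2]]; return T[:3,3],d/np.linalg.norm(d)
def onz(f,u,v,z):
    o,d=ray(f,u,v); return o+d*(z-o[2])/d[2]
def tri(*obs):
    A=np.zeros((3,3));b=np.zeros(3)
    R=[ray(*o) for o in obs]
    for o,d in R:
        P=np.eye(3)-np.outer(d,d);A+=P;b+=P@o
    p=np.linalg.solve(A,b); return p,[np.linalg.norm((np.eye(3)-np.outer(d,d))@(p-o)) for o,d in R]
def proj(f,p):
    _,K,T=load(f); c=T[:3,:3].T@(np.asarray(p)-T[:3,3]); u=K@[c[0],-c[1],-c[2]]; return u[:2]/u[2]
E
python3 - <<'E'
from h import *
for n in ['scene','top']:
    s=snap(n,n); print(n,s['camera_matrix'].round(1).tolist(),s['world_from_camera'].round(3).tolist())
st=r.sense();print({k:np.round(v,3).tolist() for k,v in st.items()},r.grip_point_offset)
E
```

```text
pics
scene [[601.6, 0.0, 324.6], [0.0, 601.6, 242.3], [0.0, 0.0, 1.0]] [[-0.849, 0.36, -0.387, 0.11], [-0.529, -0.604, 0.596, 0.489], [-0.019, 0.711, 0.703, 0.818], [0.0, 0.0, 0.0, 1.0]]
top [[458.1, 0.0, 318.5], [0.0, 458.1, 239.9], [0.0, 0.0, 1.0]] [[0.01, 0.982, -0.19, 0.363], [-1.0, 0.014, 0.019, -0.128], [0.021, 0.189, 0.982, 1.055], [0.0, 0.0, 0.0, 1.0]]
{'time_s': 0.1, 'q': [-1.453, 0.053, 1.614, 0.0, 1.476, -0.119], 'dq': [-0.001, -0.001, -0.003, -0.001, 0.001, -0.0], 'effort': [-0.0, -39.49, -37.136, -0.0, 0.004, 0.0], 'ee_pos': [0.147, -0.607, 0.197], 'ee_rot': [-3.14, -0.0, 0.237], 'ft_force': [0.774, -0.019, 0.13], 'torque': [0.025, 0.02, -0.032], 'grasp_force': 0.0, 'width': 0.086} 0.0187
```

View pics/scene.png

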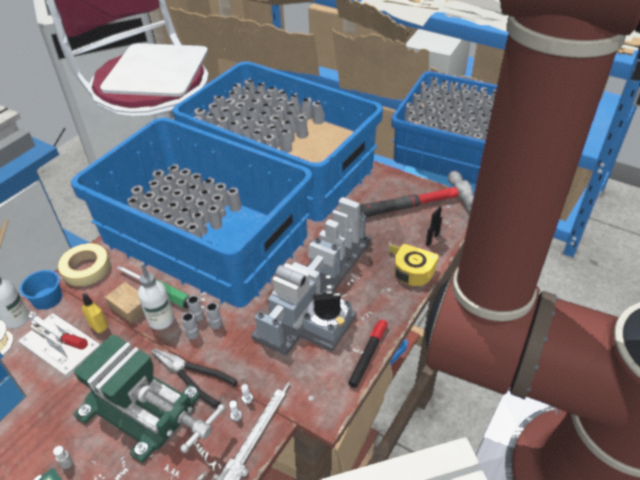

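View pics/top.png

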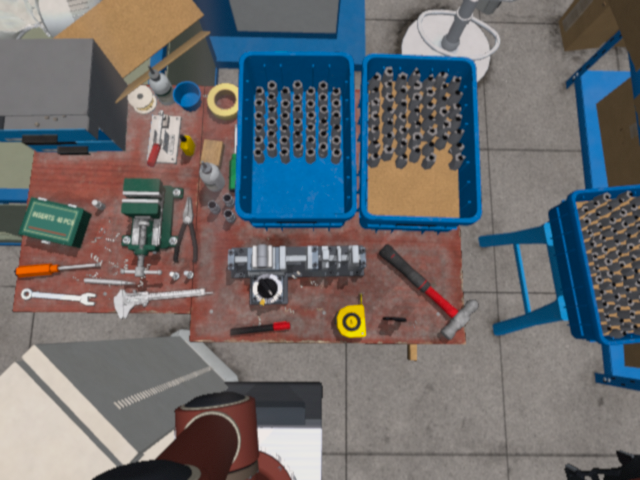

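The scene view shows the slide in front of the bins: dial at (325,305), parked parts at (325–350,215–260). In the top view the slide spans columns 228–366, rows 245–278, with the dial at (267,290). The next step is close-up wrist views.

```bash
python3 - <<'E'
from h import *
for u,v,z in [(228,262,.05),(366,262,.05),(298,262,.062),(267,290,.07),(296,225,.0)]: print(onz('top',u,v,z).round(3))
p=onz('top',298,262,.062)
r.movep([p[0]-.06,p[1]-.03,.34],[np.pi,0,0]); s=snap('wrist','w1'); print(s['camera_matrix'].round(1).tolist(),s['world_from_camera'].round(3).tolist(), r.sense()['ee_pos'])
r.movep([p[0]-.06,p[1]+.07,.34],[np.pi,0,0]); s=snap('wrist','w2'); print(s['world_from_camera'].round(3).tolist(),r.sense()['time_s'])
E
```

```text
[0.505 0.052 0.05 ]
[ 0.509 -0.254  0.05 ]
[ 0.505 -0.103  0.062]
[ 0.443 -0.038  0.07 ]
[ 0.602 -0.095  0.   ]
[[333.8, 0.0, 319.4], [0.0, 333.8, 240.3], [0.0, 0.0, 1.0]] [[-0.001, 0.959, 0.285, 0.519], [-1.0, -0.0, -0.001, -0.134], [-0.001, -0.285, 0.959, 0.515], [0.0, 0.0, 0.0, 1.0]] [ 0.4449715  -0.13362062  0.33957009]
[[0.001, 0.959, 0.284, 0.519], [-1.0, 0.001, 0.0, -0.033], [-0.0, -0.284, 0.959, 0.516], [0.0, 0.0, 0.0, 1.0]] 2.7583
```

```bash
python3 - <<'E'
from h import *
a=cv2.imread('pics/w1.png');b=cv2.imread('pics/w2.png')
cv2.imwrite('pics/c1.png',np.hstack([a[160:460,130:530],b[160:460,200:600]]))
E
```

```text
(no output)
```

View pics/w1.png

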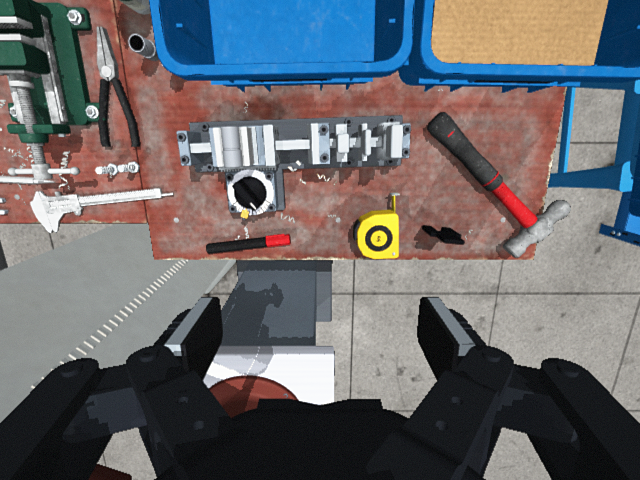

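The wrist view shows, left to right: bracket, carriage, gap (280–315), stop at 322, parked parts at 343/367/383, and bracket at 400. The dial is at (250,192) with the clip yellow at (244,214). I'll go closer.

```bash
python3 - <<'E'
from h import *
for i,(x,y) in enumerate([(.42,-.14),(.42,-.06),(.36,-.14)]):
    r.movep([x,y,.2],[np.pi,0,0]); s=snap('wrist',f'n{i}'); print(s['world_from_camera'][:3,3].round(3),r.sense()['time_s'])
a=load('n0')[0];b=load('n1')[0]
cv2.imwrite('pics/n01.png',np.vstack([cv2.resize(a[60:260,120:520],(800,400))[:300],cv2.resize(b[60:260,120:520],(800,400))[:300]]))
E
```

```text
[ 0.494 -0.141  0.377] 3.55
[ 0.494 -0.058  0.378] 4.0167
[ 0.433 -0.141  0.376] 4.55
```

View pics/n0.png

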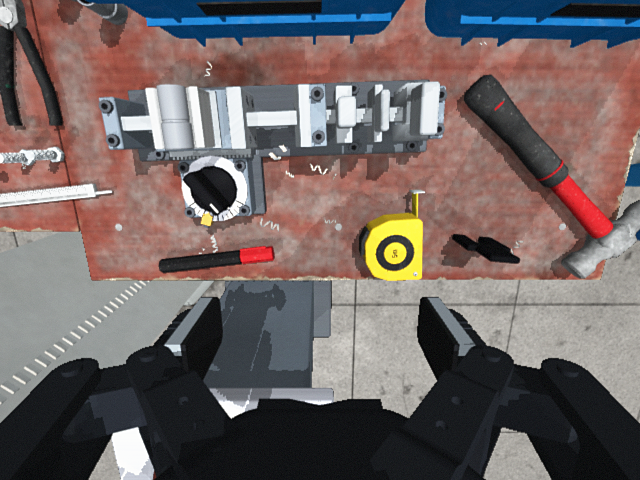

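n0 shows the dial at (214,189), brass clip at (207,218), thick head at (346,112), thin head at (382,110) and wedge head at (428,105). The gap is between about 240 and 300, and the black look-alike on the bench is at (485,248). I'll enlarge it for detail.

```bash
python3 - <<'E'
from h import *
a=load('n0')[0];b=load('n2')[0]
A=cv2.resize(a[70:230,90:460],(800,346),interpolation=cv2.INTER_CUBIC)
B=cv2.resize(b[30:150,90:460],(800,254),interpolation=cv2.INTER_CUBIC)
cv2.imwrite('pics/d.png',np.vstack([A,B]))
E
```

```text
(no output)
```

View pics/d.png

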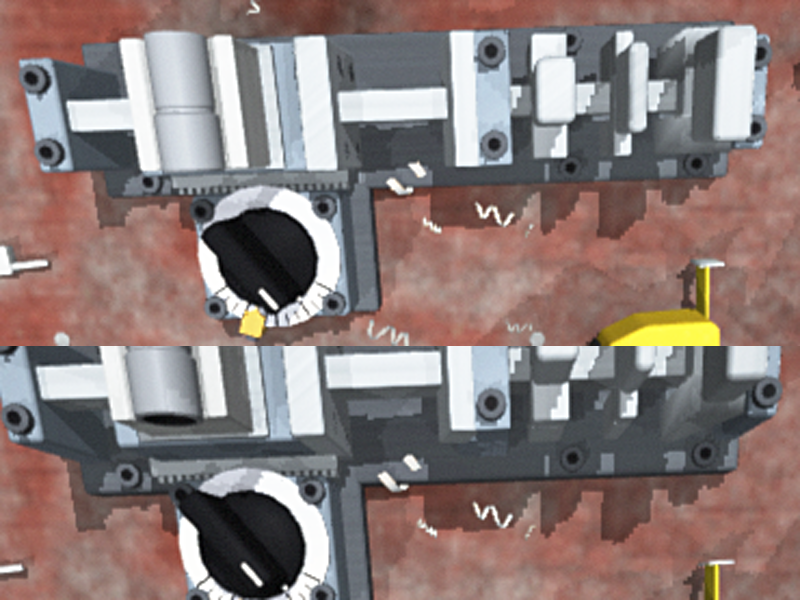

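The crop shows the knob pointer (265,298) lying a little counter-clockwise of the brass clip (250,323), so it needs roughly 30° clockwise. The bar is visible at (340–447,88–122), with the heads at thick (556,90), thin (632,88) and wedge (727,83). Next I measure numerically.

```bash
python3 - <<'E'
from h import *
def P(X,Y): return 90+X/2.162,70+Y/2.162
# bar edges in n0
g=cv2.cvtColor(load('n0')[0],cv2.COLOR_BGR2GRAY).astype(float)
pts=[]
for X in list(range(75,125,5))+list(range(350,440,5)):
    u,v=P(X,105); u=int(round(u)); col=g[int(v)-16:int(v)+17,u]; d=np.diff(col)
    def sub(i,s): 
        w=np.clip(s*d[max(i-1,0):i+2],0,None); return (w*np.arange(max(i-1,0),max(i-1,0)+len(w))).sum()/w.sum()+.5
    e0=int(v)-16+sub(int(np.argmax(d)),1); e1=int(v)-16+sub(int(np.argmin(d)),-1)
    a=onz('n0',u,e0,.062);b=onz('n0',u,e1,.062); pts.append([*((a+b)/2)[:2],np.linalg.norm(a-b)])
pts=np.array(pts);print(np.c_[pts[:,:2],pts[:,2]].round(4).tolist())
# brass + black + white blobs
for f in ['n0','n1','n2']:
    im=load(f)[0]; hsv=cv2.cvtColor(im,cv2.COLOR_BGR2HSV); c=proj(f,[.443,-.038,.05]).astype(int)
    print(f,'dial px',c)
    m=cv2.inRange(hsv,(15,110,110),(35,255,255)); n,l,s,ce=cv2.connectedComponentsWithStats(m)
    print(' brass',[(ce[i].round(1).tolist(),s[i].tolist()) for i in range(1,n) if s[i,4]>15 and np.hypot(*(ce[i]-c))<70])
    m=(im.max(2)<50).astype(np.uint8); n,l,s,ce=cv2.connectedComponentsWithStats(m)
    print(' black',[(ce[i].round(1).tolist(),s[i].tolist()) for i in range(1,n) if s[i,4]>100 and np.hypot(*(ce[i]-c))<50])
    m=((im.min(2)>205)).astype(np.uint8); n,l,s,ce=cv2.connectedComponentsWithStats(m)
    print(' white',[(ce[i].round(1).tolist(),s[i].tolist()) for i in range(1,n) if s[i,4]>8 and abs(ce[i][1]-c[1])<110 and s[i,4]<3000 ])
E
```

```text
[[0.5101, 0.033, 0.012], [0.5101, 0.0312, 0.0122], [0.5101, 0.0294, 0.0122], [0.5102, 0.0267, 0.0122], [0.5103, 0.0249, 0.0121], [0.5104, 0.0231, 0.0121], [0.5105, 0.0204, 0.0122], [0.5105, 0.0186, 0.0122], [0.5106, 0.0168, 0.0122], [0.5107, 0.0141, 0.0123], [0.5137, -0.0806, 0.0117], [0.5138, -0.0824, 0.0118], [0.514, -0.085, 0.0116], [0.514, -0.0868, 0.0119], [0.5141, -0.0886, 0.0121], [0.5142, -0.0904, 0.0119], [0.5142, -0.0931, 0.0119], [0.5142, -0.0948, 0.0118], [0.5142, -0.0966, 0.0118], [0.5142, -0.0993, 0.0118], [0.5143, -0.1011, 0.0117], [0.5144, -0.1028, 0.0118], [0.5145, -0.1055, 0.0117], [0.5146, -0.1073, 0.0118], [0.5147, -0.1091, 0.0118], [0.5148, -0.1117, 0.0118], [0.5149, -0.1135, 0.0121], [0.5149, -0.1153, 0.0119]]
n0 dial px [215 195]
 brass [([206.3, 219.4], [200, 213, 13, 13, 120])]
 black [([211.6, 187.8], [183, 166, 54, 49, 1685])]
 white [([430.1, 107.4], [421, 82, 19, 52, 798]), ([168.9, 101.2], [161, 85, 16, 34, 344]), ([304.5, 115.5], [298, 85, 14, 62, 642]), ([378.4, 88.2], [376, 85, 7, 9, 47]), ([196.0, 116.2], [188, 87, 17, 61, 519]), ([235.6, 117.2], [22
[... 4196 characters left out ...]
24, 22, 151]), ([41.1, 92.0], [32, 86, 14, 15, 70]), ([195.1, 91.5], [187, 88, 17, 8, 72]), ([227.4, 121.7], [207, 89, 35, 70, 799]), ([268.8, 93.0], [265, 90, 8, 7, 27]), ([314.0, 108.5], [313, 106, 3, 6, 10]), ([318.7, 109.2], [317, 106, 4, 8, 12]), ([177.9, 127.0], [173, 111, 13, 33, 235]), ([289.5, 117.4], [287, 116, 5, 4, 10]), ([43.5, 136.9], [0, 126, 100, 24, 974]), ([206.0, 137.5], [202, 133, 9, 10, 28]), ([423.5, 132.0], [419, 132, 10, 1, 10]), ([189.8, 146.9], [182, 140, 15, 15, 102]), ([208.0, 155.2], [206, 151, 5, 9, 28]), ([107.3, 172.9], [105, 172, 6, 3, 12]), ([207.7, 190.0], [206, 187, 4, 8, 15]), ([626.6, 189.0], [626, 187, 3, 5, 11]), ([600.8, 211.1], [598, 209, 7, 5, 15])]
```

```bash
python3 - <<'E'
from h import *
def T(n,*o): p,e=tri(*o); print(n,p.round(4),np.round(e,4))
T('brass',('n0',206.3,219.4),('n1',286.9,219.8),('n2',199.1,157.8))
T('ptrline',('n0',213.7,208),('n1',304.6,208.3),('n2',206,137.5))
T('thick',('n0',347.2,111.6),('n1',455,112.9))
T('thin',('n0',385.5,109),('n1',493,111))
a=load('n0')[0][75:225,280:460];b=load('n1')[0][75:225,380:560]
c=load('n0')[0][150:240,165:265];d=load('n1')[0][150:240,250:350]; e=load('n2')[0][85:175,155:255]
R=lambda m,w,h:cv2.resize(m,(w,h),interpolation=cv2.INTER_CUBIC)
cv2.imwrite('pics/e.png',np.vstack([np.hstack([R(a,400,333),R(b,400,333)]),np.hstack([R(c,266,240),R(d,267,240),R(e,267,240)])]))
E
```

```text
brass [ 0.4188 -0.0259  0.0472] [0. 0. 0.]
ptrline [ 0.4371 -0.0454  0.081 ] [0.0001 0.0001 0.0001]
thick [ 0.5161 -0.1616  0.1073] [0.0002 0.0002]
thin [ 0.5178 -0.1906  0.1067] [0. 0.]
```

View pics/e.png

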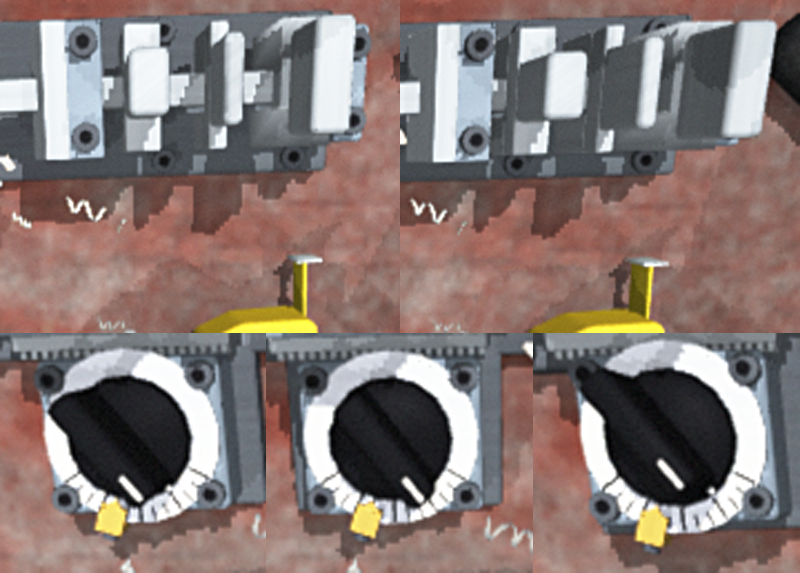

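The e.png shows the thick and thin heads, the wedge head top (n0 ≈(431,108.5), n1 ≈(537.5,110)), the dial ring centre (n0 ≈(214.4,188.8)), the white pointer line on the wing top and the brass clip. Now I triangulate these and check them against the slide geometry.

```bash
python3 - <<'E'
from h import *
def T(n,*o): p,e=tri(*o); print(n,p.round(4),np.round(e,4)); return p
k=T('ring',('n0',214.4,188.8),('n1',296.5,189),('n2',207.3,125))
w=T('wedge',('n0',431,108.5),('n1',537.5,110))
psi=.0324; c,s=np.cos(psi),np.sin(psi); X=np.array([c,s]);Y=np.array([-s,c])
O=k[:2]+.063*X-.066*Y
print('origin',O,'barx there',.5101-.0324*(O[1]-.033))
for n,p in dict(thick=(.5161,-.1616),thin=(.5178,-.1906),wedge=w[:2]).items(): d=np.array(p)-O; print(n,(d@X).round(4),(d@Y).round(4))
ang=lambda p:np.degrees(np.arctan2(p[1]-k[1],p[0]-k[0]))
print('ptr',ang((.4371,-.0454)),'clip',ang((.4188,-.0259)),np.hypot(.4188-k[0],-.0259-k[1]))
# black wing direction in n0 & n1 : pointer endpoints at z .081
for f,c0 in (('n0',(213.7,208)),('n1',(304.6,208.3)),('n2',(206,137.5))):
    im=load(f)[0]; m=(im.min(2)>150).astype(np.uint8); n,l,st,ce=cv2.connectedComponentsWithStats(m)
    i=min(range(1,n),key=lambda i:np.hypot(*(ce[i]-c0))); v,u=np.nonzero(l==i)
    q=np.array([onz(f,a,b,.081)[:2] for a,b in zip(u,v)]); e=np.linalg.svd(q-q.mean(0))[2][0]; ax=onz(f,*proj(f,[*k[:2],.06]),.06)
    print(f,len(u),q.mean(0).round(4),np.degrees(np.arctan2(e[1],e[0])).round(1),np.ptp((q-q.mean(0))@e).round(4),ang(q.mean(0)),np.hypot(*(q.mean(0)-k[:2])))
E
```

```text
ring [ 0.4491 -0.0356  0.0429] [0.     0.0004 0.0004]
wedge [ 0.5186 -0.2257  0.1045] [0.0003 0.0003]
origin [ 0.51421396 -0.09951966] barx there 0.5143936369585784
thick -0.0001 -0.0621
thin 0.0006 -0.0911
wedge 0.0003 -0.1262
ptr -140.76976686842406 clip 162.2617406923279 0.031821868659203556
n0 29 [ 0.4368 -0.0455] -141.1 0.0098 -141.24192916811265 0.0158347454100486
n1 41 [ 0.4296 -0.0361] -161.4 0.0081 -178.41816219384478 0.019518289009913623
n2 31 [ 0.437  -0.0453] -140.5 0.0095 -141.17428870071805 0.015488186021024497
```

Everything agrees: the x residuals are under 1 mm, the heads measure about 0.107 and the bar is 12 mm wide. The pointer is at −141° and the clip at 162°, so turn 57° clockwise. The gap is about 43 mm now and about 25 mm after the turn, so it needs the thick spacer only. Turning the knob.

```bash
cat >> h.py <<'E'
psi=.0324; X=np.array([np.cos(psi),np.sin(psi)]);Y=np.array([-np.sin(psi),np.cos(psi)]); O=np.array([.5143,-.0995]); KN=np.array([.4491,-.0356])
def W(x,y,z): return [*(O+x*X+y*Y),z]
def st(): s=r.sense(); print(round(s['time_s'],2),s['ee_pos'].round(4),s['ft_force'].round(1),'w',round(s['width'],4),'g',round(s['grasp_force'],1))
D=np.radians
E
python3 - <<'E'
from h import *
a0=D(39);a1=D(162.3-180)
try:
    r.movep([*KN,.15],[np.pi,0,a0]); r.grip(.034,60)
    r.move_straight([*KN,.058],stop_force=10); st()
    r.grip(0.0,70); st()
    for a in np.linspace(a0,a1,7)[1:]:
        r.move_straight([*KN,.058],speed=.05,rot=[np.pi,0,a])
    r.sleep(.4); st()
    snap('scene','s2')
    r.grip(.034); st()
    r.move_straight([*KN,.15]); st()
    r.movep([.40,-.06,.2],[np.pi,0,0]); snap('wrist','k0')
    r.movep([.40,-.10,.2],[np.pi,0,0]); snap('wrist','k1'); st()
except r.MotionError as e: print(e); st()
E
```

```text
6.5 [ 0.4497 -0.0357  0.0588] [-0.3  1.   0.6] w 0.0341 g 0.0
6.92 [ 0.4494 -0.0357  0.0584] [-0.5 -0.1  0. ] w -0.0005 g 0.0
9.22 [ 0.4491 -0.0356  0.058 ] [0.1 0.8 0.3] w 0.0 g 0.0
9.7 [ 0.4491 -0.0356  0.058 ] [-0.5 -0.3  0.5] w 0.034 g 0.0
10.47 [ 0.4485 -0.0354  0.149 ] [ 0.7  0.2 -0.7] w 0.034 g 0.0
11.32 [ 0.3997 -0.0994  0.1982] [ 0.3 -0.1  0.5] w 0.034 g 0.0
```

The fingers closed on nothing, so I look at why.

```bash
python3 - <<'E'
from h import *
a=load('s2')[0][230:380,240:400];b=load('k0')[0];c=proj('k0',[*KN,.06]).astype(int);b=b[c[1]-60:c[1]+60,c[0]-64:c[0]+64]
R=lambda m,w,h:cv2.resize(m,(w,h),interpolation=cv2.INTER_CUBIC)
cv2.imwrite('pics/f.png',np.hstack([R(a,400,375),R(b,400,375)]))
print(proj('s2',[*KN,.081]))
E
```

```text
[326.75853739 295.40809487]
```

View pics/f.png

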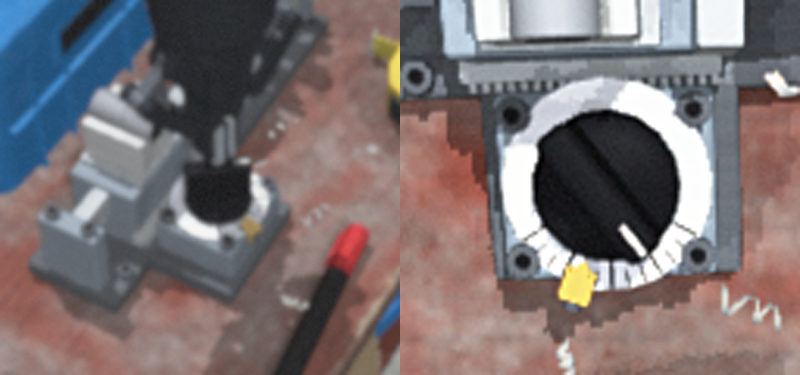

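The knob is unmoved at (632,240), and in the scene view the fingertips end at about (330,290), above the wing. The tips seem higher than the reported TCP, so I measure the shut fingertips from two views.

```bash
python3 - <<'E'
from h import *
r.grip(0.0); r.movep([.42,-.10,.15],[np.pi,0,0]); st()
p=r.sense()['ee_pos']
for n in ['scene','wrist','top']: snap(n,'t'+n); print(n,proj('t'+n,p).round(1))
def crop(f,c,h,k): 
    c=np.array(c,int); return cv2.resize(load(f)[0][c[1]-h:c[1]+h,c[0]-h:c[0]+h],(k,k),interpolation=cv2.INTER_CUBIC)
cv2.imwrite('pics/g.png',np.hstack([crop('tscene',proj('tscene',p),60,400),crop('twrist',proj('twrist',p),100,400)]))
E
```

```text
12.07 [ 0.4188 -0.0994  0.1489] [ 0.2 -0.6 -0.1] w 0.0001 g 0.0
scene [364.  248.1]
wrist [318.5 276.9]
top [294.3 299.2]
```

View pics/g.png

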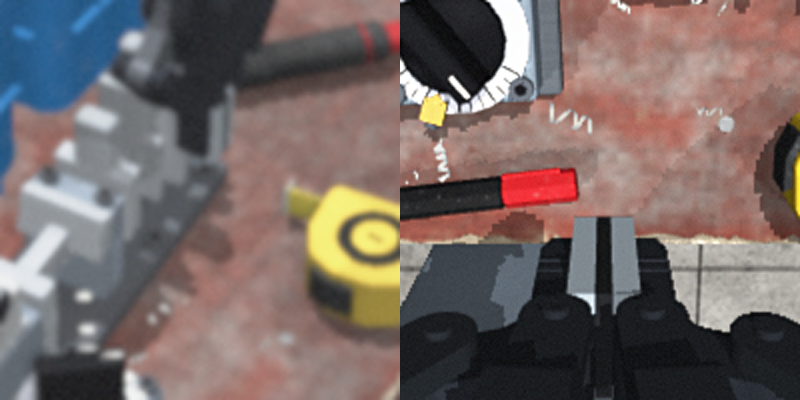

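Tips appear at scene ≈(368,236) and wrist ≈(320.5,286), against projections of (364,248) and (318.5,277). Now I triangulate.

```bash
python3 - <<'E'
from h import *
print(tri(('tscene',368,236),('twrist',320.5,286)), r.sense()['ee_pos'])
for z in (.15,.16,.17,.18,.19): print(z,[proj(f,[.4188,-.0994,z]).round(1).tolist() for f in ('tscene','twrist')])
im=load('tscene')[0]; print(im[225:256:2,366].tolist())
E
```

```text
(array([ 0.41906275, -0.10338947,  0.16953461]), [np.float64(0.004279254124001686), np.float64(0.004279254124001625)]) [ 0.42071339 -0.10045273  0.1520779 ]
0.15 [[364.0, 247.6], [318.5, 277.7]]
0.16 [[364.2, 243.1], [318.4, 285.0]]
0.17 [[364.3, 238.5], [318.4, 293.1]]
0.18 [[364.5, 233.8], [318.3, 302.1]]
0.19 [[364.7, 229.0], [318.2, 312.2]]
[[108, 104, 99], [112, 107, 103], [120, 115, 110], [121, 116, 111], [125, 120, 114], [133, 128, 123], [107, 102, 98], [85, 79, 77], [84, 81, 77], [87, 82, 80], [83, 80, 78], [75, 75, 81], [77, 80, 97], [89, 92, 113], [105, 110, 135], [99, 102, 125]]
```

The tips really look about 25–30 mm higher than reported. A gentle touch on free table will settle the true tool length.

```bash
python3 - <<'E'
from h import *
p=onz('n0',318,205,0); print(p.round(3))
r.movep([p[0],p[1],.06],[np.pi,0,0]); st()
try: print(r.move_straight([p[0],p[1],-.045],speed=.06,stop_force=6))
except r.MotionError as e: print(e)
for _ in range(4): r.sleep(.03); st()
r.move_straight([p[0],p[1],.1],speed=.25); st()
E
```

```text
[ 0.425 -0.139  0.   ]
12.7 [ 0.4251 -0.139   0.0611] [0.2 0.1 0.1] w 0.0 g 0.0
True
14.12 [ 0.4246 -0.1387 -0.033 ] [-1.3  0.1  5.2] w -0.0 g 2.6
14.15 [ 0.4246 -0.1387 -0.033 ] [-0.7  0.6  4.9] w -0.0002 g 2.5
14.18 [ 0.4246 -0.1387 -0.033 ] [-1.2  1.4  4.8] w -0.0001 g 2.4
14.22 [ 0.4246 -0.1387 -0.033 ] [-0.3  0.4  5.2] w 0.0 g 2.5
14.9 [ 0.4239 -0.1384  0.0984] [ 0.7 -0.7 -0.6] w 0.0001 g 0.0
```

The true fingertips are 33 mm above the reported TCP. I correct for it and turn the knob.

```bash
cat >> h.py <<'E'
DZ=-.0325
E
python3 - <<'E'
from h import *
a0=D(39);a1=D(162.3-180)
try:
    r.movep([*KN,.08],[np.pi,0,a0]); r.grip(.034,60)
    print(r.move_straight([*KN,.058+DZ],stop_force=10)); st()
    r.grip(0.0,70); st()
    if r.sense()['width']>.006:
        for a in np.linspace(a0,a1,5)[1:]:
            r.move_straight([*KN,.058+DZ],speed=.05,rot=[np.pi,0,a])
        r.sleep(.4); st()
        r.grip(.034); r.move_straight([*KN,.09],speed=.25)
        r.movep([.40,-.06,.2],[np.pi,0,0]); snap('wrist','m0')
        r.movep([.40,-.11,.2],[np.pi,0,0]); snap('wrist','m1'); st()
        cs=[]
        for f in ('m0','m1'):
            c=proj(f,[*O,.06]).astype(int);cs.append(cv2.resize(load(f)[0][c[1]-40:c[1]+120,c[0]-120:c[0]+100],(400,291),interpolation=cv2.INTER_CUBIC)); print(c)
        cv2.imwrite('pics/m.png',np.hstack(cs))
except r.MotionError as e: print(e); st()
E
```

```text
False
16.35 [ 0.4492 -0.0357  0.0257] [-0.4  0.4  0.4] w 0.0342 g 0.0
16.68 [ 0.4496 -0.035   0.0272] [-3.6  3.3  5.5] w 0.0104 g 69.7
18.68 [ 0.4499 -0.0367  0.0273] [-3.  -2.   4.5] w 0.0106 g 69.5
20.41 [ 0.3992 -0.1095  0.1976] [-0.2 -0.5 -0.5] w 0.0338 g 0.0
[365  91]
[307  90]
```

View pics/m.png

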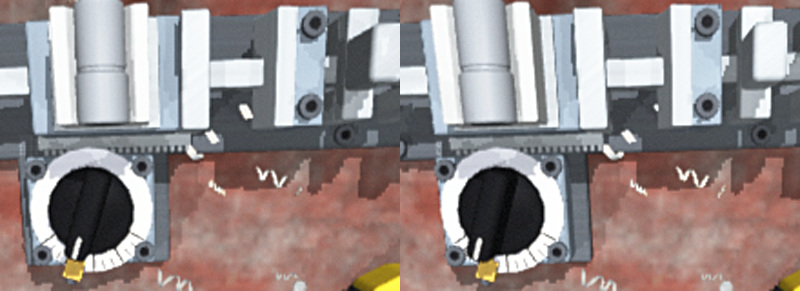

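The knob is turned: the pointer at (76,243) now points at the clip (72,270), and the gap is visible as white bar (605–662,57–83). I check the angle and gap numerically.

```bash
python3 - <<'E'
from h import *
ob={}
for f in ('m0','m1'):
    im=load(f)[0]; hsv=cv2.cvtColor(im,cv2.COLOR_BGR2HSV); c=proj(f,[*KN,.06])
    m=cv2.inRange(hsv,(15,110,110),(35,255,255)); n,l,s,ce=cv2.connectedComponentsWithStats(m)
    b=[ce[i] for i in range(1,n) if s[i,4]>15 and np.hypot(*(ce[i]-c))<60]
    m=(im.min(2)>150).astype(np.uint8); n,l,s,ce=cv2.connectedComponentsWithStats(m)
    w=[(i,ce[i]) for i in range(1,n) if 8<s[i,4]<70 and np.hypot(*(ce[i]-proj(f,[KN[0]-.015,KN[1]+.005,.081])))<9]
    print(f,b,[x[1] for x in w]); ob[f]=(b[0],w[0][1])
    v,u=np.nonzero(l==w[0][0]); q=np.array([onz(f,a,e,.081)[:2] for a,e in zip(u,v)]); e=np.linalg.svd(q-q.mean(0))[2][0]; e*=-np.sign(e[0]); print('line dir',np.degrees(np.arctan2(e[1],e[0])).round(1))
    # bar gap run along row of bar
    r0=proj(f,W(0,-.01,.062)); g=im[int(round(r0[1])),:,1].astype(int); u0=int(r0[0]); L=u0
    while g[L]>170:L-=1
    Rr=u0
    while g[Rr]>170:Rr+=1
    for u in (L+.5,Rr-.5): p=onz(f,u,r0[1],.062)[:2]-O; print('gap edge y',(p@Y).round(4))
    print(g[u0-25:u0+25].tolist())
for j,n in ((0,'clip'),(1,'ptr')):
    p,e=tri(*[(f,*ob[f][j]) for f in ob]); print(n,p.round(4),e,np.degrees(np.arctan2(p[1]-KN[1],p[0]-KN[0])).round(1))
E
```

```text
m0 [array([285.08108108, 199.1981982 ])] [array([286.71428571, 187.14285714])]
line dir 162.6
gap edge y 0.0181
gap edge y -0.0207
[250, 251, 251, 249, 247, 247, 247, 234, 202, 230, 229, 230, 230, 230, 230, 230, 232, 241, 240, 241, 241, 241, 241, 241, 242, 241, 241, 241, 242, 243, 241, 237, 236, 236, 235, 237, 241, 215, 110, 103, 108, 109, 109, 104, 136, 244, 248, 243, 242, 243]
m1 [array([234.5826087 , 198.53043478])] [array([227.72916667, 188.625     ])]
line dir 149.5
gap edge y 0.006
gap edge y -0.0205
[249, 249, 248, 248, 241, 202, 155, 236, 235, 232, 231, 233, 231, 231, 231, 232, 233, 243, 243, 243, 242, 243, 243, 242, 244, 243, 244, 244, 243, 244, 241, 237, 236, 236, 235, 238, 242, 246, 120, 103, 112, 106, 151, 255, 249, 245, 245, 247, 248, 246]
clip [ 0.4177 -0.0256  0.0449] [np.float64(5.504210571872703e-06), np.float64(5.504210571815363e-06)] 162.3
ptr [ 0.4346 -0.032   0.0895] [np.float64(0.0008989771948891903), np.float64(0.0008989771948891939)] 166.0
```

```bash
python3 - <<'E'
from h import *
for f,u,v in (('m0',286.7,187.1),('m1',227.7,188.6)):
    for z in (.079,.081): p=onz(f,u,v,z)[:2]-KN; print(f,z,p.round(4),np.degrees(np.arctan2(p[1],p[0])).round(1),np.hypot(*p))
im=load('m1')[0][175:205,215:245]
for row in im.min(2)[::1]: print(' '.join(f'{x:3d}' for x in row))
E
```

```text
m0 0.079 [-0.0149  0.0047] 162.5 0.015629450889182852
m0 0.081 [-0.0146  0.0045] 162.9 0.015318227214232498
m1 0.079 [-0.0168  0.0066] 158.7 0.01805315634639261
m1 0.081 [-0.0165  0.006 ] 160.0 0.01759484682949661
254 254 254 255 255 219 101  21  21  29  26  19  25  29  33  31  32  29  31  34  35  27  26  23  15  13  11  13  12  15
254 254 254 255 255 255 243  60  18  25  30  22  29  33  33  30  33  35  34  35  33  29  30  25  17  12   8  11  10  14
254 254 254 254 255 255 255 111  11  22  26  22  30  30  34  32  34  32  29  29  29  30  24  26  17   9   6  13  10  16
254 254 254 254 255 255 255 143  25  17  20  19  24  29  30  30  30  30  30  31  32  26  24  25  16  12  12   7  10  19
255 254 254 255 255 255 255 126  92  26  12  26  30  26  26  27  24  31  39  31  33  25  28  20  11  16  12  15  13  20
255 255 255 255 255 255 182 133 226  80  12  24  33  30  36  88  64  27  28  31  30  26  26  16  13  15  13  15   7  22
255 255 255 255 174 135 188 246 255 162  25  21  27  23  94 234 190  48  22  33  25  28  22  15   7   5   9   9  13  28
246 255 255 177 125 240 255 255 255 175  32  1
[... 2013 characters left out ...]
  71  71  70  74  76  78  75  76  74  79  74  74  73  74  69  69  74  76  84  70 122 243 255 250 225
119 111  83  68  66  70  73  72  73  76  75  72  75  79 108  76  72  74  69  66  75  74  82 119  68  47  86  98  93  87
115 117 116  78  72  73  77  77  78  79  81  77  72  77 116  84  72  74  84  85  88  85  93 116  52  37  65  67  70  76
115 121 119  80  75  72  76  75  77  79  80  78  76  81  99  99  66  83 117 122 123 120 122 111  43  52  77  80  79  83
119 122 121  82  72  75  80  80  82  83  81  78  80  78  78  81  71 101 120 113 113 116 118 102  63  78  89  87  90  90
129 129 127  97  94  77  77  81  85  84  79  79  79  76  80  81  86 111 121  87  78  95 104  88  89  94  93  92  89  91
```

The pointer is at 162.9° against the clip at 162.3°. The gap is about 26 mm (+6 to −20), so the thick spacer alone leaves about 12 mm for the wedge. Moving the thick spacer now.

```bash
python3 - <<'E'
from h import *
yaw=-np.pi/2+psi; R=[np.pi,0,yaw]; zg=.0845+DZ
try:
    r.movep(W(0,-.0621,zg+.05),R); r.grip(.045,50); st()
    print(r.move_straight(W(0,-.0621,zg),stop_force=8)); st()
    r.grip(0.0,50); st()
    if r.sense()['width']>.015:
        r.move_straight(W(0,-.0621,zg+.058),speed=.2); st()
        r.move_straight(W(0,-.0045,zg+.058),speed=.12)
        r.sleep(.1); snap('wrist','p0'); snap('top','p1'); st()
except r.MotionError as e: print(e); st()
E
```

```text
22.06 [ 0.5164 -0.1616  0.1024] [ 0.2  0.4 -0.2] w 0.0449 g 0.0
False
22.54 [ 0.5162 -0.1616  0.0519] [0.2 0.1 1.6] w 0.0452 g 0.0
22.87 [ 0.5175 -0.1621  0.0536] [-0.5 -0.1  3.7] w 0.0209 g 49.7
23.31 [ 0.5162 -0.1615  0.1098] [-0.2  0.  -1.6] w 0.0206 g 50.2
24.14 [ 0.5145 -0.1046  0.11  ] [ 0.8  0.3 -1.5] w 0.0213 g 50.2
```

The thick spacer is held: width 21 mm and 1.6 N, matching 0.16 kg. Lowering it into the gap and nudging it against the carriage.

```bash
python3 - <<'E'
from h import *
zg=.0845+DZ
try:
    print(r.move_straight(W(0,-.0045,zg+.02),speed=.1,stop_force=8)); st()
    print(r.move_straight(W(0,-.0045,zg-.002),speed=.04,stop_force=6)); st()
    s=r.sense()['ee_pos']
    if s[2]<zg+.005:
        z=s[2]
        print(r.move_straight(W(0,.004,z),speed=.02,stop_force=5)); r.sleep(.1); st()
        e=(r.sense()['ee_pos'][:2]-O); print('y',e@Y,'x',e@X)
        r.grip(.045); st()
        p=r.sense()['ee_pos']; r.move_straight([p[0],p[1],zg+.09],speed=.2)
        st()
except r.MotionError as e: print(e); st()
E
```

```text
False
24.68 [ 0.5143 -0.104   0.0717] [ 0.3  0.2 -2. ] w 0.0208 g 50.2
True
25.15 [ 0.5143 -0.1041  0.0539] [-2.3 -0.1  4.5] w 0.0213 g 51.2
True
25.56 [ 0.5144 -0.1012  0.0539] [ 0.7 -1.3  1.2] w 0.0208 g 50.9
y -0.0017320585361975636 x 9.137432198372351e-05
25.92 [ 0.5137 -0.101   0.0534] [0.5 0.2 0.3] w 0.0455 g 0.0
26.51 [ 0.5133 -0.1008  0.1413] [-0.6  0.9 -1.5] w 0.0449 g 0.0
```

The thick spacer is seated and against the carriage (y −1.7 mm). Now the wedge: grip it, lift it over the thin spacer and hover over the gap.

```bash
python3 - <<'E'
from h import *
ys=[((onz(f,u,v,.108)[:2]-O)@Y).round(4) for f,u,v in (('n0',431,108.5),('n1',537.5,110))]; print(ys); yw=float(np.mean(ys))
R=[np.pi,0,-np.pi/2+psi]; zg=.0845+DZ
try:
    r.movep(W(0,yw,zg+.06),R); r.grip(.058,60); st()
    print(r.move_straight(W(0,yw,zg),stop_force=8)); st()
    r.grip(0.0,70); st()
    if r.sense()['width']>.03:
        r.move_straight(W(0,yw,zg+.10),speed=.2); st()
        r.move_straight(W(0,-.0205,zg+.10),speed=.2); r.sleep(.1)
        st(); snap('wrist','q0'); snap('scene','q1'); snap('top','q2')
        for f in ('q0','q1','q2'): print(f,proj(f,W(0,-.02,.09)).round())
except r.MotionError as e: print(e); st()
E
```

```text
[np.float64(-0.1251), np.float64(-0.1241)]
27.37 [ 0.5186 -0.2231  0.1122] [0.5 0.1 1.1] w 0.0581 g 0.0
False
27.92 [ 0.5186 -0.2239  0.0523] [ 0.6 -0.4  0.4] w 0.0581 g 0.0
28.23 [ 0.5196 -0.2249  0.0541] [-0.6 -0.6  5.6] w 0.0365 g 69.9
28.88 [ 0.5175 -0.2235  0.1505] [ 0.1 -0.2 -1.1] w 0.036 g 72.5
29.65 [ 0.5148 -0.1209  0.1516] [ 0.4 -0.5 -0.5] w 0.0365 g 72.5
q0 [321. 245.]
q1 [320. 245.]
q2 [306. 256.]
```

The wedge is held (36.5 mm, about 1.1 N). Descending by feel.

```bash
python3 - <<'E'
from h import *
zg=.053
def u(): 
    s=r.sense(); e=s['ee_pos'][:2]-O; print('  u',round(s['ee_pos'][2]-zg,4),'y',(e@Y).round(4),s['ft_force'].round(1),round(s['time_s'],2)); return s['ee_pos'][2]
try:
    print(r.move_straight(W(0,-.0205,zg+.045),speed=.12,stop_force=6)); u()
    print(r.move_straight(W(0,-.0205,zg+.010),speed=.03,stop_force=4)); z=u()
    if z<zg+.035:
        print(r.move_straight(W(0,-.010,z),speed=.02,stop_force=4)); r.sleep(.1); z=u()
except r.MotionError as e: print(e); st()
E
```

```text
False
  u 0.0452 y -0.0207 [-1.7  0.8 -1.6] 30.4
True
  u 0.0175 y -0.0195 [ 2.8  1.4 -1.8] 31.25
True
  u 0.0172 y -0.0184 [ 0.8 -2.7  0.1] 31.62
```

```bash
python3 - <<'E'
from h import *
zg=.053
try:
    s=r.sense()['ee_pos']; tgt=s.copy()
    for i in range(14):
        tgt=tgt-[0,0,.0008]; r.move_straight(tgt,speed=.03); r.sleep(.08)
        f=np.mean([r.sense()['ft_force'] for _ in range(3)],0); e=r.sense(); print(round(tgt[2]-zg,4),round(e['ee_pos'][2]-zg,4),((e['ee_pos'][:2]-O)@Y).round(4),f.round(1),round(e['time_s'],2))
        if f[2]>9 or abs(f[1])>9: break
    snap('wrist','v0'); snap('scene','v1'); snap('top','v2')
except r.MotionError as e: print(e); st()
E
```

```text
0.0164 0.0162 -0.0185 [ 1.  -1.1  0.3] 31.96
0.0156 0.0155 -0.0185 [ 1.3 -2.4 -0.7] 32.29
0.0148 0.0152 -0.0185 [-2.9 -1.1  4.7] 32.62
0.014 0.0151 -0.0186 [-3.8 -0.9  8.1] 32.96
0.0132 0.0151 -0.0186 [-5.7 -1.4 12.2] 33.29
```

The wedge is firm at u ≈ 15 mm (fills about 12.2 mm, as expected) with 12 N down. One last look to check the pointer and the stack.

```bash
python3 - <<'E'
from h import *
def crop(f,c,w,h,W_,H_):
    c=np.array(c,int); x=max(c[0]-w,0);y=max(c[1]-h,0); print(f,x,y); return cv2.resize(load(f)[0][y:y+2*h,x:x+2*w],(W_,H_),interpolation=cv2.INTER_CUBIC)
a=crop('v1',proj('v1',W(-.03,.02,.06)),50,50,400,400); b=crop('v2',proj('v2',W(-.03,.02,.06)),50,50,400,400)
w=cv2.resize(load('v0')[0],(266,200)); 
c=np.zeros((200,800,3),np.uint8); c[:,:266]=w
c[:,300:500]=crop('v2',proj('v2',[*KN,.07]),14,14,200,200); c[:,520:720]=crop('v1',proj('v1',[*KN,.07]),20,20,200,200)
cv2.imwrite('pics/z.png',np.vstack([np.hstack([a,b]),c])); st()
E
```

```text
v1 273 227
v2 237 221
v2 251 272
v1 306 279
33.44 [ 0.5154 -0.118   0.068 ] [-5.8 -1.1 11.3] w 0.0364 g 74.1
```

View pics/z.png

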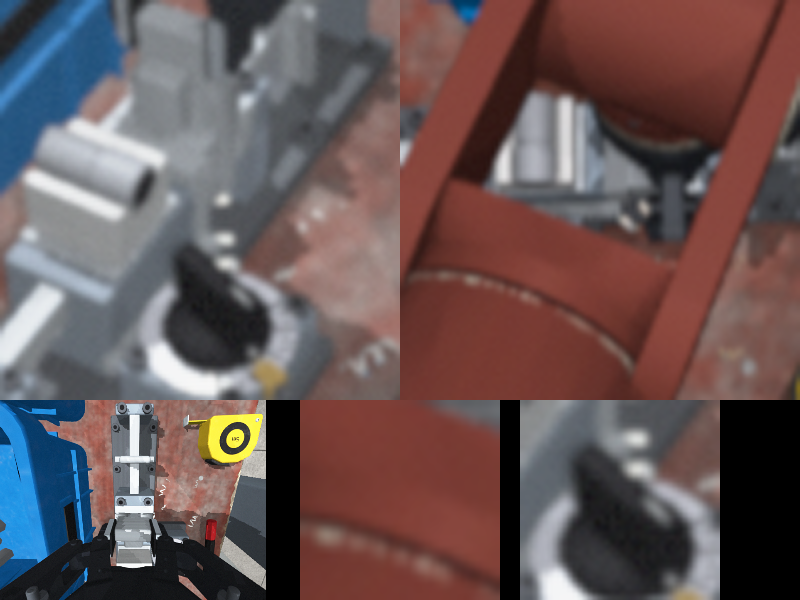

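The scene view shows the spacer and wedge stacked in the gap, the pointer at about (333,300) and the clip at about (340,321). I check the angle numerically.

```bash
python3 - <<'E'
from h import *
for f in ('s2','v1'):
    im=load(f)[0]; hsv=cv2.cvtColor(im,cv2.COLOR_BGR2HSV).astype(int); 
    c=proj(f,[.4188,-.0259,.047]); m=cv2.inRange(hsv.astype(np.uint8),(12,70,90),(35,255,255)); n,l,s,ce=cv2.connectedComponentsWithStats(m)
    i=min(range(1,n),key=lambda i:np.hypot(*(ce[i]-c))); p=onz(f,*ce[i],.047)[:2]-KN; print(f,'clip exp',c.round(1),'got',ce[i].round(1),s[i,4],np.degrees(np.arctan2(p[1],p[0])).round(1))
f='v1'; im=load(f)[0]
for a in (150,155,160,162,165,170,175): print(a,proj(f,[KN[0]+.0155*np.cos(D(a)),KN[1]+.0155*np.sin(D(a)),.081]).round(1))
print(im[292:312,322:346].min(2))
E
```

```text
s2 clip exp [339.9 320.5] got [340. 321.] 39 161.3
v1 clip exp [339.9 320.5] got [339.9 321. ] 39 160.9
150 [331.4 302. ]
155 [332.1 301.6]
160 [332.8 301.2]
162 [333.1 301.1]
165 [333.4 300.8]
170 [334.  300.3]
175 [334.6 299.8]
[[ 53  52  51  63 104 155 192 206 200 174 136  95  73  69  68  73  75  77
   74  74  76  78  81  83]
 [ 52  53  51  56  86 137 179 197 195 183 149 106  79  75  71  73  75  73
   75  78  84  92  95 104]
 [ 47  53  52  56  61  91 121 138 151 161 146 117 100  90  85  81  78  75
   78  85 101 115 128 135]
 [ 39  47  50  52  53  57  67  79 103 131 140 140 135 126 113  96  88  80
   84 101 127 140 149 149]
 [ 37  42  48  51  51  53  53  54  73 107 139 162 170 163 148 130 112  98
   94 112 133 136 136 134]
 [ 32  36  42  49  48  52  51  45  61  86 117 149 171 178 175 163 147 130
  115 106 111 107 106 109]
 [ 30  34  36  39  47  50  50  54  69  89 101 119 141 160 172 178 176 166
  145 124 104  90  87  92]
 [ 31  30  30  32  38  47  48  55  77 104 115 111 106 120 143 167 183 184
  176 155 128 100  88  88]
 [ 29  29  32  21  35  37  43  49  65 100 123 124 102  88 102 
[... 450 characters left out ...]
26  28  29  29  26  29  29  30  29  28  29  33  33  29  27  37  64
  114 154 166 159 147 136]
 [ 35  30  26  30  30  24  28  26  30  30  33  31  30  32  33  30  37  54
  102 152 170 170 164 155]
 [ 43  39  28  27  22  28  24  22  25  27  31  29  31  28  26  32  31  44
   85 133 164 168 162 159]
 [ 49  42  39  30  28  30  26  22  27  26  28  30  32  23  30  29  33  39
   75 121 153 162 158 157]
 [ 52  53  45  40  32  31  28  26  31  25  32  29  33  27  28  31  36  41
   79 121 148 156 156 155]
 [ 57  55  51  45  41  34  28  31  31  28  32  29  29  31  31  32  33  45
   89 136 163 166 165 168]
 [ 57  55  57  54  49  40  34  24  32  25  28  28  29  31  31  31  33  52
  102 152 174 173 167 171]]
```

```bash
python3 - <<'E'
from h import *
r.sleep(.4); st(); print(r.job_done())
E
```

```text
33.84 [ 0.5154 -0.1181  0.0681] [-5.  -0.5 11.9] w 0.0365 g 74.1
the job is handed in; nothing more can be done
None
```

I handed the job in at 33.8 s: the pointer is at the marker clip within a few degrees, the thick spacer is in the gap, the thin one was left on the bar's end, and the gripper still holds the wedge down with about 12 N. No verdict came back, and I inferred the stack's tightness from wedge height and push force, not from contact readings.

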